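# Show a studio-mate what to glaze, with what, and where

## Robot

A 7-joint arm with a two-finger parallel gripper is mounted at the origin on the work surface. World frame = base frame: x ahead of the robot, y to its left, z up, the work surface at z = 0. Lengths are in m, angles in degrees, forces in N, time in s.
With the tool pointing down it reaches from about 0.35 to 0.775 m from the base axis. Payload 3.1 kg.
Tool frame: the origin (TCP) lies between the finger pads, 19 mm behind the fingertips; this is the grasp point; z points along the fingers, y is the line along which they close (so a half turn about z gives the same grasp; the last joint's range is limited). The gripper opens to 85 mm and grips with 20 to 120 N. Pads are 22 mm wide; open, the fingers measure 114 mm over their backs; the gripper's body (76 mm by 85 mm) begins 54 mm behind the grasp point. The pads swing forward as they close: fully open they stand 13 mm farther back than shut.
Start: joints at [68.829, 17.813, 0.802, 86.603, -0.252, 75.585, -1.558], TCP at [0.177, -0.521, 0.25] pointing down, gripper open.
Joint ranges: [-154.91, 154.91], [-16.99, 109.72], [-72.82, 74.43], [7.12, 147.25], [-82.49, 262.49], [11.32, 116.49], [-174.64, 174.64]. Speed limits (degrees/s): [159.86, 159.86, 180, 180, 180, 180, 180].

## Interface

Orientations are given as [roll, pitch, yaw] about the fixed x, y, z axes, in that order (R = Rz(yaw) Ry(pitch) Rx(roll)).
In Python, from rig import status, imaging, order gives the robot as it stands. The module is installed in compiled form; this text tells all that it offers.
- The arm moves only by the tool drive_tool, never from a script. Its argument "commands" is a list of rows, each a list of 3 entries, a list of its own where there are three numbers: the shift along the tool's x, y, z each as a share of 0.1 m, from -1 to 1, then the turn about the tool's z as a share of 60 degrees, from -1 to 1, then the closure, from 0 (fully open) to 1 (shut). In form: [[[x, y, z], spin, hand], ...]. A call has 1 to 8 rows; each row is the pose to reach, as a shift and turn from the pose commanded when the call began, along the tool's axes at that moment; what a row does not reach only later rows make up. A row lasts 1/8 s, in which the tool goes at most 62.5 mm and 10.7 degrees, less where a joint would pass 70% of its speed; a pose out of reach is approached as far as the arm can. A call with a number of a shift or a turn outside -1 to 1 is refused whole. A call with a gripper value outside its range is refused whole. The fingers move at their own pace and stop on an object; "grip_force" is the grip in N (left out, the last holds). Time passes only in rows, so rows that repeat a pose let the fingers close. It gives the time, the measured TCP pose, the force, the opening and the grip force at its end, in the units of the state.
- status.read_state(): the state, without advancing time (a new reading comes with each control period).
- imaging.camera(name): name is "scene" or "side" or "wrist"; returns a dict with "img" (384x512x3 uint8, blue, green, red), "z_map" (384x512 float32, m along the optical axis (not along the pixel's ray), 0 where there is no reading), "fx", "fy", "cx", "cy" (pixels), "k1" (the pictures are not rectified: a ray, as slopes to the right and down, at radius r is drawn at 1 + k1 r^2 times it, then the intrinsics apply), "xyz" and "orientation" of the camera in the world; the wrist camera has in their place "hand_eye" (4x4, takes a point from camera to tool coordinates, whose origin is the TCP and whose axes are the flange's). Camera axes: x right, y down, z forward; pixel columns grow to the right and rows downward; lengths in m; the calibration is good to about 2 mm. A picture is of the moment at which its call begins: read the wrist's pose just before it.
- order.sign_off(): hands the job in; it is judged then, once.
The state is a dict: "clock": time; "joint_pos": joint angles; "joint_velocities": joint speeds; "joint_torque": joint torques, N m; "tool_pos": TCP position; "eef_rot": TCP orientation; "wrist_force": force on the tool from outside, world axes, zero at the start; "ft_torque": the same for the moment, N m; "finger_gap": opening from 0.0 (shut) to 1.0 (fully open); "finger_force": force on a finger pad.
Only numpy, scipy, OpenCV 4.12 (cv2) and the standard library are available. Lean on these libraries where they do the work, as an engineer would, in place of code of your own. Each camera call takes 0.05 s, during which the arm holds its last target. There are 200 camera calls.

## Task

Show your studio-mate the next glazing job by pointing down from above with the fingertips: first at the lid of the short, wide glaze jar, then at the mouth of the clay mug (the pot with a handle), then at the middle of the round banding wheel; each time bring the fingertips to about 3 cm above the thing and hold still there for two seconds. Touch, move or lift nothing, keep the fingers high on the way and do not bring them down over any other pot or jar. Finish while still pointing at the middle of the wheel.

Things in the scene. Friction and masses are not known exactly. Their poses are not given: they have to be found in the camera images.
- wide_jar: Loose; stands anywhere around the wheel, at any turn, on the table (z = 0). Glaze jar, white plastic with a black screw lid, the short and wide one of three: 92 mm in diameter, 70 mm high with its lid. Origin: centre of its underside, z up.
- wide_jar_top (a point): Centre of the top of the wide jar's lid, 70 mm above its underside; z up.
- mug: Loose; stands anywhere around the wheel, at any turn, on the table (z = 0). Unglazed terracotta mug, the only pot with a handle: 80 mm in diameter, 90 mm high, open at the top, walls 4 mm; the handle sticks out about 35 mm on its own +y side. Origin: centre of its underside, z up.
- mug_rim (a point): Centre of the mug's open mouth, level with the rim, 90 mm above its underside; z up.
- wheel: Banding wheel: a fixed dark foot 120 mm across with a free-turning bare aluminium disc 180 mm in diameter, its flat top 60 mm above the table, empty; it stands near the middle of the work. Origin: centre of the underside of the foot, z up.
- wheel_middle (a point): Middle of the disc's top face, on the axis, 60 mm above the table; z up.
- tumbler: Loose; stands anywhere around the wheel, at any turn, on the table (z = 0). Terracotta tumbler without a handle, 76 mm in diameter, 95 mm high. Not to be pointed at. Origin: centre of its underside.
- tumbler_rim (a point): Centre of the tumbler's mouth, 95 mm above its underside.
- vase: Loose; stands anywhere around the wheel, at any turn, on the table (z = 0). Terracotta vase with a narrow neck, 84 mm in diameter, 165 mm high: the tallest loose thing. Not to be pointed at. Origin: centre of its underside.
- vase_rim (a point): Centre of the vase's mouth, 165 mm above its underside.
- tall_jar_a: Loose; stands anywhere around the wheel, at any turn, on the table (z = 0). Tall, narrow glaze jar, white with a black lid, 64 mm in diameter, 120 mm high. Not to be pointed at. Origin: centre of its underside.
- tall_jar_a_top (a point): Centre of the top of its lid, 120 mm above its underside.
- tall_jar_b: Loose; stands anywhere around the wheel, at any turn, on the table (z = 0). A second tall jar, the same as tall_jar_a. Not to be pointed at. Origin: centre of its underside.
- tall_jar_b_top (a point): Centre of the top of its lid, 120 mm above its underside.
- brush: Loose brush lying flat beyond the wheel, roughly crosswise (along y), under 40 mm high. Leave it alone. Origin: its underside.
- rib: Loose flat wooden rib (shaping tool) lying beyond the wheel, by the rolling pin, 50 by 100 by 8 mm. Leave it alone. Origin: centre of its underside.
Not all that is in view belongs to the job. Leave any purple or yellow look-alike of the wide_jar alone.

How it is judged:
By the outcome, as a careful person would: the job done as asked, in the order asked, and still so for the second after the job is handed in, with the robot touching nothing.
It also fails if it takes over 58 s, if anything falls off the work surface, if the arm or the gripper's body presses on something with over 40 N, if the wrist force passes 120 N, or if a joint passes its speed limit or range.

## Working session

There is one attempt and no reset: what is moved stays moved. The work goes in short steps, Python scripts to look and compute and a tool call to move; the robot and the scene stay as the last step left them, time stands still between calls to the robot, and variables do not carry over. Pictures are saved under pics/ and viewed, at most 10 in all, crops included, and the job is handed in when it is done.

Besides the shell and the picture viewer there is one more tool, called after "Emit:" as name(argument=value, ...), one argument or row to a line, values as JSON. drive_tool: Moves the arm, as the interface text tells. Shift numbers are shares of 0.1 m and turn numbers shares of 60 degrees, none past 1 either way. Its arguments: {"type":"object","properties":{"commands":{"type":"array"},"grip_force":{"type":"number"}},"required":["commands"]}

```bash
mkdir -p pics
cat > h.py <<'E'
import numpy as np,cv2
from scipy.spatial.transform import Rotation as R
from rig import status,imaging,order
def cam(n):
    s=status.read_state(); c=imaging.camera(n)
    if n=="wrist":
        T=np.eye(4);T[:3,:3]=R.from_euler('xyz',s['eef_rot'],degrees=True).as_matrix();T[:3,3]=s['tool_pos'];c['T']=T@np.array(c['hand_eye'])
    else:
        T=np.eye(4);T[:3,:3]=R.from_euler('xyz',c['orientation'],degrees=True).as_matrix();T[:3,3]=c['xyz'];c['T']=T
    return c
def rays(c,uv):
    uv=np.asarray(uv,float).reshape(-1,1,2)
    K=np.array([[c['fx'],0,c['cx']],[0,c['fy'],c['cy']],[0,0,1]])
    p=cv2.undistortPoints(uv,K,np.array([c['k1'],0,0,0.])).reshape(-1,2)
    return np.c_[p,np.ones(len(p))]
def onplane(c,uv,z):
    d=rays(c,uv)@c['T'][:3,:3].T; o=c['T'][:3,3]
    return o+d*((z-o[2])/d[:,2])[:,None]
def cloud(c):
    h,w=c['z_map'].shape
    uv=np.stack(np.meshgrid(np.arange(w),np.arange(h)),-1).reshape(-1,2)
    P=rays(c,uv)*c['z_map'].reshape(-1,1)
    return (P@c['T'][:3,:3].T+c['T'][:3,3]).reshape(h,w,3)
E
python3 - <<'E'
from h import *
s=status.read_state();print(s)
for n in("scene","side"):
    c=cam(n);cv2.imwrite(f"pics/{n}.png",c['img']);print(n,c['xyz'],c['orientation'],c['fx'],c['k1'])
    P=cloud(c);np.savez(f"{n}.npz",P=P,img=c['img'])
E
```

```text
{'clock': 0.0, 'joint_pos': array([68.82861812, 17.86153249,  0.80043177, 86.69355329, -0.2523849 ,
       75.58489118, -1.56061994]), 'joint_velocities': array([ 0.0330175 ,  0.07904115,  0.05284857, -0.01772979, -0.02207089,
       -0.00832389, -0.05728106]), 'joint_torque': array([ 8.11114273e-05, -3.79908228e+01,  1.45961610e-01, -2.30589151e+01,
        1.20489212e-02,  1.36929782e-02,  2.35627999e-05]), 'tool_pos': array([ 0.17688256, -0.52003914,  0.24889924]), 'eef_rot': array([-1.79861876e+02,  4.97603396e-03,  1.87854906e+01]), 'wrist_force': array([ 0.91624186,  0.33666066, -0.19798769]), 'ft_torque': array([ 0.01528464, -0.05620681,  0.0087836 ]), 'finger_force': 0.0, 'finger_gap': 0.9986732507538558}
scene [ 1.3908307  -0.06278985  1.26727205] [-144.62049195   -0.57916189   85.29874304] 460.6322086480644 -0.11678995708008805
side [0.17884552 0.66921456 0.89217611] [-135.55516361   -0.88614414 -150.13540273] 366.93581043699226 -0.11385910799204423
```

View pics/scene.png

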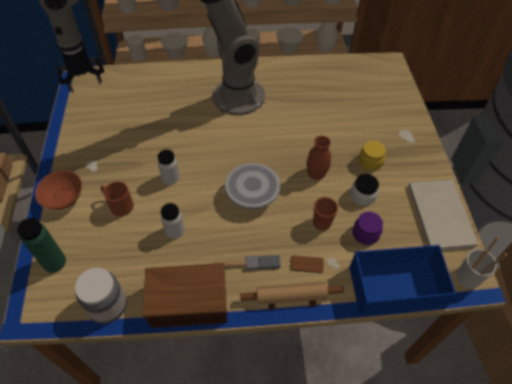

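View pics/side.png

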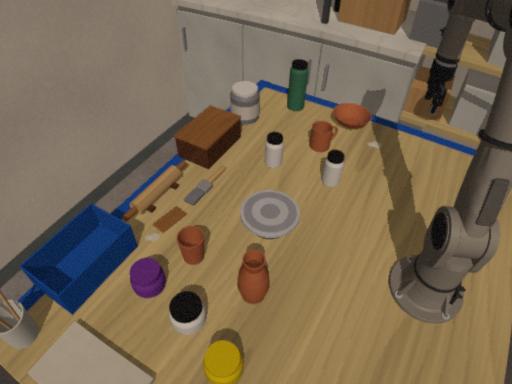

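The scene view shows the wide jar (366,189), mug with handle (118,199), wheel (252,186), tumbler (325,213), vase (319,158), tall jars (168,167) and (172,220). The side view shows the same things: jar (187,311), mug (320,137), wheel (270,214).

Run:
```python
from h import *
boxes={"jar":((366,186,20),(187,308,26)),"mug":((118,198,22),(321,137,20)),"wheel":((252,186,34),(270,214,36)),
"tumbler":((325,212,20),(191,244,20)),"vase":((319,158,24),(254,277,32)),"tallA":((168,167,20),(332,168,22)),"tallB":((172,220,20),(274,149,20)),
"yellow":((373,154,16),(223,362,24)),"purple":((368,228,18),(148,277,22)),"bowl":((58,190,26),(352,115,20))}
D={n:np.load(n+".npz") for n in("scene","side")}
for k,b in boxes.items():
    A=[]
    for n,(u,v,r) in zip(("scene","side"),b):
        p=D[n]['P'][max(0,v-r):v+r+1,max(0,u-r):u+r+1].reshape(-1,3)
        p=p[(p[:,2]>.02)&(p[:,2]<.25)]; zt=np.percentile(p[:,2],98); t=p[p[:,2]>zt-.012]
        q=t[:,:2].astype(np.float32);(c,rad)=cv2.minEnclosingCircle(q);A.append(q)
        print(k,n,"ztop %.3f"%zt,"med",np.round(np.median(q,0),3),"circ",np.round(c,3),"r %.3f"%rad,len(q))
    c,rad=cv2.minEnclosingCircle(np.vstack(A));print("   both",np.round(c,3),round(rad,3))
# colour + ray measurement
C={n:cam(n) for n in("scene","side")}
def tops(name,i,mask,z):
    for n,b in zip(("scene","side"),boxes[name]):
        u,v,r=b;m=np.zeros((384,512),np.uint8);m[v-r:v+r+1,u-r:u+r+1]=1
        m&=mask(C[n]['img'].astype(int)).astype(np.uint8)
        cs,_=cv2.findContours(m,cv2.RETR_EXTERNAL,cv2.CHAIN_APPROX_NONE);ct=max(cs,key=cv2.contourArea)
        P=onplane(C[n],ct.reshape(-1,2),z)[:,:2].astype(np.float32)
        print(name,n,"colour ray",np.round(cv2.fitEllipse(P),3) if 0 else cv2.fitEllipse(P))
tops("jar",0,lambda I:I.max(2)<60,.065)
tops("wheel",0,lambda I:(np.ptp(I,axis=2)<40)&(I.max(2)>90),.06)
```

```text
jar scene ztop 0.077 med [0.516 0.39 ] circ [0.514 0.391] r 0.042 378
jar side ztop 0.073 med [0.514 0.395] circ [0.516 0.394] r 0.041 803
   both [0.514 0.392] 0.042
mug scene ztop 0.094 med [ 0.502 -0.425] circ [ 0.501 -0.428] r 0.047 165
mug side ztop 0.122 med [ 0.398 -0.262] circ [ 0.396 -0.262] r 0.029 113
   both [ 0.46  -0.348] 0.127
wheel scene ztop 0.068 med [0.49  0.013] circ [0.486 0.013] r 0.092 1911
wheel side ztop 0.064 med [0.483 0.026] circ [0.469 0.081] r 0.156 2234
   both [0.469 0.079] 0.158
tumbler scene ztop 0.100 med [0.613 0.233] circ [0.614 0.23 ] r 0.040 138
tumbler side ztop 0.096 med [0.618 0.232] circ [0.615 0.234] r 0.040 204
   both [0.615 0.233] 0.041
vase scene ztop 0.167 med [0.403 0.245] circ [0.41  0.247] r 0.029 103
vase side ztop 0.165 med [0.415 0.242] circ [0.41 0.25] r 0.028 191
   both [0.411 0.248] 0.03
tallA scene ztop 0.124 med [ 0.397 -0.262] circ [ 0.394 -0.265] r 0.030 196
tallA side ztop 0.123 med [ 0.391 -0.256] circ [ 0.393 -0.26 ] r 0.031 182
   both [ 0.392 -0.261] 0.031
tallB scene ztop 0.126 med [ 0.612 -0.243] circ [ 0.611 -0.24
[... 459 characters left out ...]
] 0.042
bowl scene ztop 0.056 med [ 0.417 -0.646] circ [ 0.45  -0.633] r 0.083 263
bowl side ztop 0.081 med [ 0.467 -0.44 ] circ [ 0.465 -0.446] r 0.027 18
   both [ 0.452 -0.564] 0.146
jar scene colour ray ((0.5143823027610779, 0.38952988386154175), (0.07299187034368515, 0.08772590011358261), 69.41463470458984)
jar side colour ray ((0.5156263709068298, 0.3932093381881714), (0.07598721981048584, 0.08065099269151688), 45.08290481567383)
wheel scene colour ray ((0.4849933981895447, 0.016001103445887566), (0.17830948531627655, 0.18421721458435059), 141.92373657226562)
wheel side colour ray ((0.4843544363975525, 0.022085456177592278), (0.17646010220050812, 0.18598325550556183), 22.8818416595459)
```

Emit:
drive_tool(
  commands=[
    [[0,0,-0.1],0.05,1],
    [[0,0,-0.2],0.12,1],
    [[0,0,-0.3],0.2,1],
    [[0,0,-0.4],0.27,1],
    [[0,0,-0.5],0.313,1],
    [[0,0,-0.5],0.313,1],
    [[0,0,-0.5],0.313,1],
    [[0,0,-0.5],0.313,1],
  ],
)

```text
clock: 1.2
tool_pos: [0.177, -0.5204, 0.2993]
eef_rot: [-179.9, 0.0, 0.0]
wrist_force: [-0.2, -0.3, 0.9]
finger_gap: 0.001
finger_force: 0.0
```

Emit:
drive_tool(
  commands=[
    [[0.2,-0.2,0],0,1],
    [[0.5,-0.5,0],0,1],
    [[0.8,-0.8,0],0,1],
    [[1,-1,0],0,1],
  ],
)

```text
clock: 1.7
tool_pos: [0.2789, -0.4187, 0.2997]
eef_rot: [-179.9, -0.0, 0.2]
wrist_force: [0.1, -0.2, 0.5]
finger_gap: -0.004
finger_force: 0.0
```

Emit:
drive_tool(
  commands=[
    [[0.25,-0.25,0],0,1],
    [[0.5,-0.5,0],0,1],
    [[0.75,-0.75,0],0,1],
    [[1,-1,0],0,1],
    [[1,-1,0],0,1],
    [[1,-1,0],0,1],
  ],
)

```text
clock: 2.45
tool_pos: [0.3763, -0.3214, 0.2997]
eef_rot: [180.0, 0.1, -0.0]
wrist_force: [0.8, -0.4, 0.1]
finger_gap: -0.001
finger_force: 0.0
```

Works as expected. Measure the mug from here with the wrist and scene cameras.

Run:
```python
from h import *
for n in("wrist","scene","side"):
    c=cam(n);P=cloud(c);I=c['img']
    if n=="wrist": cv2.imwrite("pics/w1.png",I)
    hsv=cv2.cvtColor(I,cv2.COLOR_BGR2HSV).astype(int)
    m=((hsv[...,0]<11)|(hsv[...,0]>172))&(hsv[...,1]>100)&(np.abs(P[...,0]-.5)<.09)&(np.abs(P[...,1]+.425)<.1)&(P[...,2]>.01)&(P[...,2]<.13)
    p=P[m]
    if len(p)<30: print(n,"few",len(p));continue
    zt=np.percentile(p[:,2],98);t=p[p[:,2]>zt-.01]
    cc,r=cv2.minEnclosingCircle(t[:,:2].astype(np.float32));print(n,len(p),"zt",zt,cc,r)
    print(" bbox all",p.min(0),p.max(0),"rim bbox",t.min(0),t.max(0))
```

```text
wrist 3585 zt 0.09033608031408509 (0.5028939247131348, -0.4223439693450928) 0.04004375636577606
 bbox all [ 0.4588493  -0.48061054  0.01016506] [ 0.54180718 -0.38245788  0.09194051] rim bbox [ 0.46342683 -0.46172255  0.08034677] [ 0.54180718 -0.38268535  0.09194051]
scene 672 zt 0.0932105539945691 (0.5036042928695679, -0.42450785636901855) 0.04231313616037369
 bbox all [ 0.45902257 -0.48092321  0.01003038] [ 0.54548876 -0.38265414  0.09691694] rim bbox [ 0.46500085 -0.46476444  0.08331978] [ 0.54280735 -0.38363931  0.09691694]
side 514 zt 0.0915572602774387 (0.5014473795890808, -0.4207226634025574) 0.04120345041155815
 bbox all [ 0.46093737 -0.48201901  0.01014216] [ 0.53860525 -0.37740905  0.09386481] rim bbox [ 0.46218939 -0.46113426  0.08187286] [ 0.53705775 -0.38052047  0.09386481]
```

View pics/w1.png

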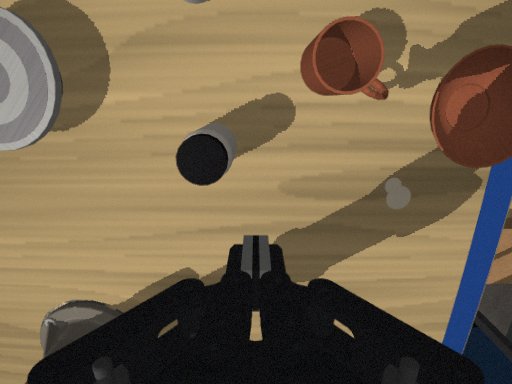

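The wrist view shows the mug mouth at about (347,55), with its handle to the lower right, and the tall jar's lid at (203,158). The mug is at (0.503, -0.422).

Emit:
drive_tool(
  commands=[
    [[0.2,-0.2,0],0,1],
    [[0.5,-0.5,0],0,1],
    [[0.8,-0.8,0],0,1],
    [[1,-1,0],0,1],
  ],
)

```text
clock: 3.1
tool_pos: [0.478, -0.2197, 0.3]
eef_rot: [-180.0, -0.0, 0.0]
wrist_force: [-0.7, 0.1, -0.9]
finger_gap: 0.001
finger_force: 0.0
```

Emit:
drive_tool(
  commands=[
    [[0,-0.33,0],0,1],
    [[0,-0.67,0],0,1],
    [[0,-1,0],0,1],
  ],
)

```text
clock: 3.48
tool_pos: [0.4768, -0.1207, 0.3]
eef_rot: [180.0, 0.0, -0.1]
wrist_force: [0.8, -0.2, -0.2]
finger_gap: 0.002
finger_force: 0.0
```

Emit:
drive_tool(
  commands=[
    [[0,-0.33,0],0,1],
    [[0,-0.67,0],0,1],
    [[0,-1,0],0,1],
  ],
)

```text
clock: 3.85
tool_pos: [0.4769, -0.0208, 0.3]
eef_rot: [180.0, -0.0, -0.1]
wrist_force: [-0.3, -0.3, -0.5]
finger_gap: 0.002
finger_force: 0.0
```

Emit:
drive_tool(
  commands=[
    [[0,-0.33,0],0,1],
    [[0,-0.67,0],0,1],
    [[0,-1,0],0,1],
  ],
)

```text
clock: 4.22
tool_pos: [0.4772, 0.0792, 0.3]
eef_rot: [180.0, -0.0, -0.1]
wrist_force: [-0.2, -0.6, 0.3]
finger_gap: -0.0
finger_force: 0.0
```

Emit:
drive_tool(
  commands=[
    [[0,-0.33,0],0,1],
    [[0,-0.67,0],0,1],
    [[0,-1,0],0,1],
  ],
)

```text
clock: 4.6
tool_pos: [0.4775, 0.1791, 0.3]
eef_rot: [180.0, -0.0, -0.1]
wrist_force: [0.2, -1.1, 0.4]
finger_gap: 0.002
finger_force: 0.0
```

Emit:
drive_tool(
  commands=[
    [[0,-0.33,0],0,1],
    [[0,-0.67,0],0,1],
    [[0,-1,0],0,1],
  ],
)

```text
clock: 4.97
tool_pos: [0.4778, 0.2791, 0.2999]
eef_rot: [180.0, -0.0, -0.1]
wrist_force: [0.3, -0.7, -0.4]
finger_gap: 0.0
finger_force: 0.0
```

Emit:
drive_tool(
  commands=[
    [[0,-0.33,0],0,1],
    [[0,-0.67,0],0,1],
    [[0,-1,0],0,1],
    [[0,-1,0],0,1],
    [[0,-1,0],0,1],
  ],
)

```text
clock: 5.6
tool_pos: [0.478, 0.3777, 0.2996]
eef_rot: [179.9, -0.0, -0.1]
wrist_force: [-0.1, 0.3, 0.2]
finger_gap: -0.0
finger_force: 0.0
```

Run:
```python
from h import *
c=cam("wrist");P=cloud(c);I=c['img'];cv2.imwrite("pics/w2.png",I);s=status.read_state();print(s['clock'],s['tool_pos'],s['joint_pos'])
m=(I.max(2)<70)&(np.abs(P[...,0]-.515)<.06)&(np.abs(P[...,1]-.392)<.06)&(P[...,2]>.05)&(P[...,2]<.09)
p=P[m];zt=np.percentile(p[:,2],95);t=p[p[:,2]>zt-.008];print(len(p),zt,cv2.minEnclosingCircle(t[:,:2].astype(np.float32)),np.median(t,0))
```

```text
5.65 [0.47818784 0.37739883 0.29986327] [ -19.9426563    27.16258106  -32.172205     69.94849584   14.18049511
   86.72602067 -140.17483819]
3160 0.07059271682025917 ((0.5163615345954895, 0.39231181144714355), 0.03952816501259804) [0.51716503 0.39216284 0.06934579]
```

Emit:
drive_tool(
  commands=[
    [[0.2,-0.07,0],0,1],
    [[0.38,-0.14,0],0,1],
    [[0.38,-0.14,0.2],0,1],
    [[0.38,-0.14,0.4],0,1],
    [[0.38,-0.14,0.6],0,1],
    [[0.38,-0.14,0.8],0,1],
    [[0.38,-0.14,1],0,1],
  ],
)

```text
clock: 6.52
tool_pos: [0.5162, 0.3911, 0.1997]
eef_rot: [179.9, -0.1, -0.2]
wrist_force: [-0.1, 0.7, -0.7]
finger_gap: 0.002
finger_force: 0.0
```

Emit:
drive_tool(
  commands=[
    [[0,0,0.2],0,1],
    [[0,0,0.4],0,1],
    [[0,0,0.55],0,1],
    [[0,0,0.7],0,1],
    [[0,0,0.8],0,1],
    [[0,0,0.8],0,1],
    [[0,0,0.8],0,1],
    [[0,0,0.8],0,1],
  ],
)

```text
clock: 7.52
tool_pos: [0.5154, 0.3938, 0.1208]
eef_rot: [-179.9, -0.1, 0.0]
wrist_force: [-0.3, -0.6, 1.3]
finger_gap: 0.001
finger_force: 0.0
```

Run:
```python
from h import *
print(status.read_state()['tool_pos']);c=cam("side");cv2.imwrite("pics/s2.png",cv2.resize(c['img'][220:384,60:320],None,fx=3,fy=3))
```

```text
[0.51535088 0.39380211 0.12079707]
```

View pics/s2.png

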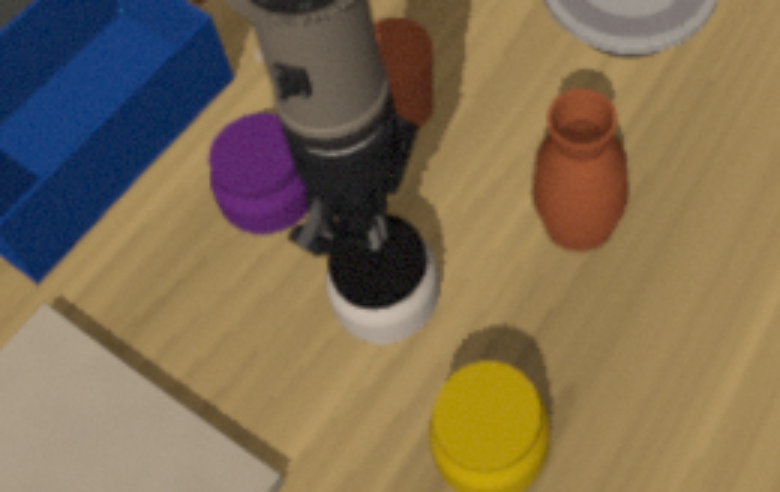

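Fingertips are above the centre of the black lid (crop 378,250). I'll hold, then lift and go to the mug.

Emit:
drive_tool(
  commands=[
    [[0,0,0],0,1],
    [[0,0,0],0,1],
    [[0,0,0],0,1],
    [[0,0,0],0,1],
    [[0,0,0],0,1],
    [[0,0,0],0,1],
    [[0,0,0],0,1],
    [[0,0,0],0,1],
  ],
)

```text
clock: 8.57
tool_pos: [0.515, 0.3933, 0.12]
eef_rot: [180.0, 0.0, 0.0]
wrist_force: [-0.0, -0.3, -0.2]
finger_gap: 0.001
finger_force: 0.0
```

Emit:
drive_tool(
  commands=[
    [[0,0,0],0,1],
    [[0,0,0],0,1],
    [[0,0,0],0,1],
    [[0,0,0],0,1],
    [[0,0,0],0,1],
    [[0,0,0],0,1],
    [[0,0,0],0,1],
    [[0,0,0],0,1],
  ],
)

```text
clock: 9.57
tool_pos: [0.515, 0.3933, 0.12]
eef_rot: [-180.0, -0.0, 0.0]
wrist_force: [-0.1, -0.7, 0.4]
finger_gap: -0.005
finger_force: 0.0
```

Emit:
drive_tool(
  commands=[
    [[0,0,0],0,1],
    [[0,0,0],0,1],
    [[0,0,0],0,1],
    [[0,0,0],0,1],
    [[0,0,0],0,1],
    [[0,0,0],0,1],
    [[0,0,0],0,1],
    [[0,0,0],0,1],
  ],
)

```text
clock: 10.58
tool_pos: [0.515, 0.3933, 0.12]
eef_rot: [180.0, -0.0, 0.0]
wrist_force: [0.3, 0.7, 0.6]
finger_gap: -0.001
finger_force: 0.0
```

Emit:
drive_tool(
  commands=[
    [[0,0,-0.2],0,1],
    [[0,0,-0.45],0,1],
    [[0,0,-0.7],0,1],
    [[0,0,-1],0,1],
  ],
)

```text
clock: 11.08
tool_pos: [0.5148, 0.393, 0.2204]
eef_rot: [180.0, 0.0, 0.0]
wrist_force: [0.6, -0.2, 0.3]
finger_gap: 0.001
finger_force: 0.0
```

Emit:
drive_tool(
  commands=[
    [[0,0,-0.25],0,1],
    [[0,0,-0.5],0,1],
    [[0,0,-0.7],0,1],
    [[0,0,-0.8],0,1],
  ],
)

```text
clock: 11.58
tool_pos: [0.5152, 0.3937, 0.3014]
eef_rot: [-179.9, -0.1, 0.0]
wrist_force: [0.4, -0.3, -0.1]
finger_gap: 0.0
finger_force: 0.0
```

Emit:
drive_tool(
  commands=[
    [[0,0.2,0],0,1],
    [[0,0.45,0],0,1],
    [[0,0.7,0],0,1],
    [[0,1,0],0,1],
  ],
)

```text
clock: 12.08
tool_pos: [0.5146, 0.2927, 0.2992]
eef_rot: [180.0, 0.1, 0.1]
wrist_force: [0.4, -0.4, -0.2]
finger_gap: 0.002
finger_force: 0.0
```

Emit:
drive_tool(
  commands=[
    [[0,0.33,0],0,1],
    [[0,0.67,0],0,1],
    [[0,1,0],0,1],
  ],
)

```text
clock: 12.45
tool_pos: [0.5147, 0.1919, 0.2994]
eef_rot: [180.0, 0.1, -0.0]
wrist_force: [-0.0, 0.5, 0.1]
finger_gap: 0.003
finger_force: 0.0
```

Emit:
drive_tool(
  commands=[
    [[0,0.33,0],0,1],
    [[0,0.67,0],0,1],
    [[0,1,0],0,1],
  ],
)

```text
clock: 12.82
tool_pos: [0.5147, 0.092, 0.2995]
eef_rot: [180.0, 0.1, -0.0]
wrist_force: [0.1, 0.3, -0.9]
finger_gap: -0.001
finger_force: 0.0
```

Emit:
drive_tool(
  commands=[
    [[0,0.33,0],0,1],
    [[0,0.67,0],0,1],
    [[0,1,0],0,1],
  ],
)

```text
clock: 13.2
tool_pos: [0.5146, -0.0079, 0.2995]
eef_rot: [180.0, 0.1, 0.0]
wrist_force: [0.0, -0.5, -0.1]
finger_gap: 0.001
finger_force: 0.0
```

Emit:
drive_tool(
  commands=[
    [[0,0.33,0],0,1],
    [[0,0.67,0],0,1],
    [[0,1,0],0,1],
  ],
)

```text
clock: 13.58
tool_pos: [0.5146, -0.1078, 0.2995]
eef_rot: [-180.0, 0.1, 0.0]
wrist_force: [0.1, -0.1, 0.4]
finger_gap: -0.004
finger_force: 0.0
```

Emit:
drive_tool(
  commands=[
    [[0,0.33,0],0,1],
    [[0,0.67,0],0,1],
    [[0,1,0],0,1],
  ],
)

```text
clock: 13.95
tool_pos: [0.5147, -0.2077, 0.2994]
eef_rot: [-180.0, 0.1, 0.0]
wrist_force: [0.2, -0.5, 0.1]
finger_gap: -0.004
finger_force: 0.0
```

Emit:
drive_tool(
  commands=[
    [[0,0.33,0],0,1],
    [[0,0.67,0],0,1],
    [[0,1,0],0,1],
    [[0,1,0],0,1],
    [[0,1,0],0,1],
  ],
)

```text
clock: 14.58
tool_pos: [0.5152, -0.3056, 0.2995]
eef_rot: [-179.9, 0.0, 0.1]
wrist_force: [0.9, 0.1, 0.3]
finger_gap: 0.004
finger_force: 0.0
```

Run:
```python
from h import *
c=cam("wrist");P=cloud(c);I=c['img'];s=status.read_state();print(s['clock'],s['tool_pos'],s['joint_pos'])
hsv=cv2.cvtColor(I,cv2.COLOR_BGR2HSV).astype(int)
for nm,m in(("mug",((hsv[...,0]<11)|(hsv[...,0]>172))&(hsv[...,1]>100)&(np.abs(P[...,0]-.5)<.09)&(np.abs(P[...,1]+.425)<.1)&(P[...,2]>.08)&(P[...,2]<.12)),):
    p=P[m];print(nm,len(p),p[:,2].max(),cv2.minEnclosingCircle(p[:,:2].astype(np.float32)))
```

```text
14.625 [ 0.51548344 -0.30496459  0.29979365] [ 39.77890948  23.6811187  -16.34790305  72.26908754   6.43889727
  84.97925556 -65.69866778]
mug 858 0.09173097252421536 ((0.5034533143043518, -0.4232547879219055), 0.040088724344968796)
```

Emit:
drive_tool(
  commands=[
    [[0,0.25,0],0,1],
    [[-0.05,0.5,0],0,1],
    [[-0.1,0.75,0],0,1],
    [[-0.12,1,0],0,1],
  ],
)

```text
clock: 15.12
tool_pos: [0.5037, -0.4057, 0.3004]
eef_rot: [-180.0, -0.0, 0.2]
wrist_force: [1.0, -0.6, 1.1]
finger_gap: 0.002
finger_force: 0.0
```

Emit:
drive_tool(
  commands=[
    [[0,0.1,0],0,1],
    [[0,0.16,0],0,1],
    [[0,0.16,0],0,1],
    [[0,0.16,0.25],0,1],
    [[0,0.16,0.5],0,1],
    [[0,0.16,0.75],0,1],
    [[0,0.16,1],0,1],
  ],
)

```text
clock: 16.0
tool_pos: [0.5038, -0.4211, 0.1996]
eef_rot: [-180.0, -0.0, 0.1]
wrist_force: [0.2, -0.8, -0.8]
finger_gap: -0.003
finger_force: 0.0
```

Emit:
drive_tool(
  commands=[
    [[0,0,0.2],0,1],
    [[0,0,0.35],0,1],
    [[0,0,0.5],0,1],
    [[0,0,0.6],0,1],
    [[0,0,0.6],0,1],
    [[0,0,0.6],0,1],
    [[0,0,0.6],0,1],
    [[0,0,0.6],0,1],
  ],
)

```text
clock: 17.0
tool_pos: [0.5034, -0.4229, 0.1406]
eef_rot: [180.0, -0.0, 0.0]
wrist_force: [0.2, 0.2, -0.8]
finger_gap: -0.002
finger_force: 0.0
```

Run:
```python
from h import *
print(status.read_state()['tool_pos']);c=cam("scene");cv2.imwrite("pics/s3.png",cv2.resize(c['img'][90:290,20:280],None,fx=3,fy=3))
```

```text
[ 0.50335076 -0.42290156  0.14056822]
```

View pics/s3.png

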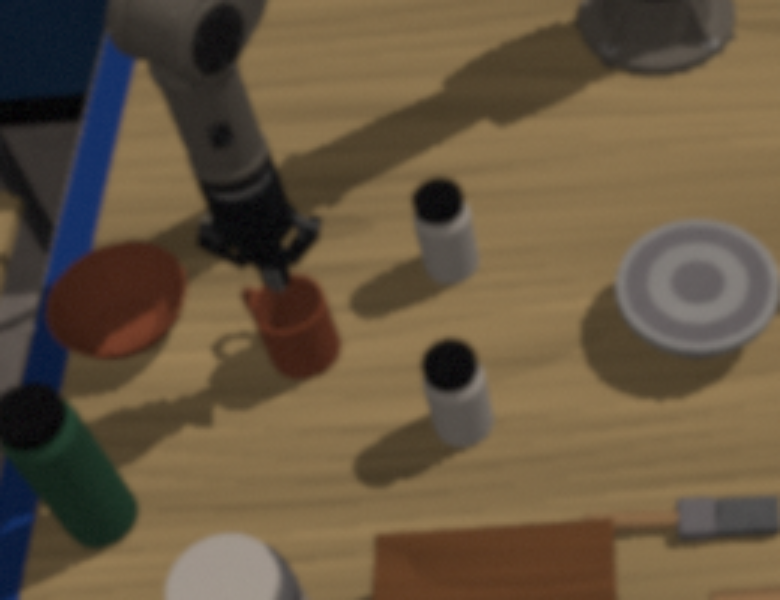

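Fingertips hang over the mug's mouth (crop 278,290). I'll hold, lift and go toward the wheel.

Emit:
drive_tool(
  commands=[
    [[0,0,0],0,1],
    [[0,0,0],0,1],
    [[0,0,0],0,1],
    [[0,0,0],0,1],
    [[0,0,0],0,1],
    [[0,0,0],0,1],
    [[0,0,0],0,1],
    [[0,0,0],0,1],
  ],
)

```text
clock: 18.05
tool_pos: [0.5031, -0.4227, 0.14]
eef_rot: [180.0, -0.0, 0.0]
wrist_force: [-0.8, -0.1, 0.9]
finger_gap: -0.001
finger_force: 0.0
```

Emit:
drive_tool(
  commands=[
    [[0,0,0],0,1],
    [[0,0,0],0,1],
    [[0,0,0],0,1],
    [[0,0,0],0,1],
    [[0,0,0],0,1],
    [[0,0,0],0,1],
    [[0,0,0],0,1],
    [[0,0,0],0,1],
  ],
)

```text
clock: 19.05
tool_pos: [0.5031, -0.4227, 0.14]
eef_rot: [180.0, 0.0, 0.0]
wrist_force: [-0.5, -0.9, -0.4]
finger_gap: -0.001
finger_force: 0.0
```

Emit:
drive_tool(
  commands=[
    [[0,0,0],0,1],
    [[0,0,0],0,1],
    [[0,0,0],0,1],
    [[0,0,0],0,1],
    [[0,0,0],0,1],
    [[0,0,0],0,1],
    [[0,0,0],0,1],
    [[0,0,0],0,1],
  ],
)

```text
clock: 20.05
tool_pos: [0.5031, -0.4227, 0.14]
eef_rot: [-180.0, 0.0, 0.0]
wrist_force: [-1.1, 0.7, 0.1]
finger_gap: -0.003
finger_force: 0.0
```

Emit:
drive_tool(
  commands=[
    [[0,0,-0.2],0,1],
    [[0,0,-0.45],0,1],
    [[0,0,-0.7],0,1],
    [[0,0,-1],0,1],
  ],
)

```text
clock: 20.55
tool_pos: [0.5028, -0.4225, 0.2403]
eef_rot: [-180.0, 0.1, 0.0]
wrist_force: [0.8, -0.1, -0.5]
finger_gap: 0.001
finger_force: 0.0
```

Emit:
drive_tool(
  commands=[
    [[0,0,-0.25],0,1],
    [[0,0,-0.45],0,1],
    [[0,0,-0.6],0,1],
  ],
)

```text
clock: 20.92
tool_pos: [0.5033, -0.4228, 0.3012]
eef_rot: [180.0, -0.0, 0.0]
wrist_force: [0.5, 0.5, -0.4]
finger_gap: -0.002
finger_force: 0.0
```

Emit:
drive_tool(
  commands=[
    [[0,-0.2,0],0,1],
    [[0,-0.45,0],0,1],
    [[0,-0.7,0],0,1],
    [[0,-1,0],0,1],
  ],
)

```text
clock: 21.42
tool_pos: [0.5028, -0.3222, 0.2996]
eef_rot: [-180.0, 0.0, -0.0]
wrist_force: [0.5, -0.3, 0.4]
finger_gap: 0.002
finger_force: 0.0
```

Emit:
drive_tool(
  commands=[
    [[0,-0.33,0],0,1],
    [[0,-0.67,0],0,1],
    [[0,-1,0],0,1],
  ],
)

```text
clock: 21.8
tool_pos: [0.5029, -0.2214, 0.2999]
eef_rot: [-180.0, 0.0, 0.0]
wrist_force: [0.4, 0.0, 0.1]
finger_gap: 0.002
finger_force: 0.0
```

Emit:
drive_tool(
  commands=[
    [[0,-0.33,0],0,1],
    [[0,-0.67,0],0,1],
    [[0,-1,0],0,1],
  ],
)

```text
clock: 22.18
tool_pos: [0.5028, -0.1215, 0.2999]
eef_rot: [-180.0, 0.0, 0.0]
wrist_force: [0.3, -0.3, -0.7]
finger_gap: -0.002
finger_force: 0.0
```

Emit:
drive_tool(
  commands=[
    [[-0.05,-0.33,0],0,1],
    [[-0.1,-0.67,0],0,1],
    [[-0.18,-1,0],0,1],
    [[-0.18,-1,0],0,1],
    [[-0.18,-1,0],0,1],
  ],
)

```text
clock: 22.8
tool_pos: [0.4851, -0.0238, 0.2999]
eef_rot: [179.9, 0.0, -0.0]
wrist_force: [0.8, -0.0, -0.2]
finger_gap: 0.003
finger_force: 0.0
```

Run:
```python
from h import *
c=cam("wrist");P=cloud(c);I=c['img'];s=status.read_state();print(s['clock'],s['tool_pos'])
m=(np.abs(P[...,0]-.485)<.12)&(np.abs(P[...,1]-.018)<.12)&(P[...,2]>.05)&(P[...,2]<.075)
p=P[m];print(len(p),np.median(p[:,2]),p.min(0),p.max(0),cv2.minEnclosingCircle(p[:,:2].astype(np.float32)))
cv2.imwrite("pics/w4.png",I)
```

```text
22.85 [ 0.48519347 -0.02430708  0.29983109]
14366 0.05973984644893743 [ 0.39759622 -0.07417604  0.05569717] [0.57493348 0.10429267 0.06365039] ((0.48674559593200684, 0.015871906653046608), 0.09026142954826355)
```

View pics/w4.png

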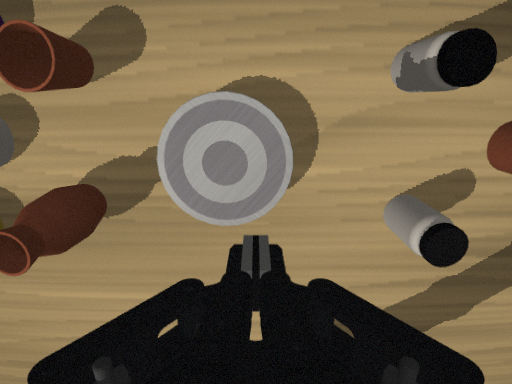

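The wheel's rings are centred at (225,160), which puts the middle at (0.486, 0.016), top at z = 0.060.

Emit:
drive_tool(
  commands=[
    [[0,-0.2,0],0,1],
    [[0,-0.39,0],0,1],
    [[0,-0.39,0],0,1],
    [[0,-0.39,0.2],0,1],
    [[0,-0.39,0.4],0,1],
    [[0,-0.39,0.6],0,1],
    [[0,-0.39,0.8],0,1],
    [[0,-0.39,1],0,1],
  ],
)

```text
clock: 23.85
tool_pos: [0.4853, 0.0138, 0.1992]
eef_rot: [179.9, 0.0, -0.2]
wrist_force: [-0.9, -0.5, 0.2]
finger_gap: -0.002
finger_force: 0.0
```

Emit:
drive_tool(
  commands=[
    [[0,0,0.2],0,1],
    [[0,0,0.4],0,1],
    [[0,0,0.6],0,1],
    [[0,0,0.75],0,1],
    [[0,0,0.85],0,1],
    [[0,0,0.9],0,1],
    [[0,0,0.9],0,1],
    [[0,0,0.9],0,1],
  ],
)

```text
clock: 24.85
tool_pos: [0.4856, 0.0164, 0.1106]
eef_rot: [180.0, -0.1, 0.0]
wrist_force: [0.6, 0.2, -0.6]
finger_gap: 0.0
finger_force: 0.0
```

Emit:
drive_tool(
  commands=[
    [[0,0,0],0,1],
    [[0,0,0],0,1],
    [[0,0,0],0,1],
    [[0,0,0],0,1],
    [[0,0,0],0,1],
    [[0,0,0],0,1],
    [[0,0,0],0,1],
    [[0,0,0],0,1],
  ],
)

```text
clock: 25.85
tool_pos: [0.485, 0.0163, 0.11]
eef_rot: [-180.0, 0.0, 0.0]
wrist_force: [-0.1, 1.1, -0.9]
finger_gap: -0.0
finger_force: 0.0
```

Emit:
drive_tool(
  commands=[
    [[0,0,0],0,1],
    [[0,0,0],0,1],
    [[0,0,0],0,1],
    [[0,0,0],0,1],
    [[0,0,0],0,1],
    [[0,0,0],0,1],
    [[0,0,0],0,1],
    [[0,0,0],0,1],
  ],
)

```text
clock: 26.85
tool_pos: [0.4851, 0.0163, 0.11]
eef_rot: [180.0, 0.0, 0.0]
wrist_force: [-0.4, 0.8, 0.6]
finger_gap: -0.002
finger_force: 0.0
```

Emit:
drive_tool(
  commands=[
    [[0,0,0],0,1],
    [[0,0,0],0,1],
    [[0,0,0],0,1],
    [[0,0,0],0,1],
    [[0,0,0],0,1],
    [[0,0,0],0,1],
    [[0,0,0],0,1],
    [[0,0,0],0,1],
  ],
)

```text
clock: 27.85
tool_pos: [0.4851, 0.0163, 0.11]
eef_rot: [180.0, 0.0, 0.0]
wrist_force: [-0.7, -0.5, -0.3]
finger_gap: -0.003
finger_force: 0.0
```

Run:
```python
from h import *
print(status.read_state()['tool_pos']);c=cam("scene");cv2.imwrite("pics/s5.png",c['img'])
```

```text
[0.48507181 0.01631074 0.1099739 ]
```

View pics/s5.png

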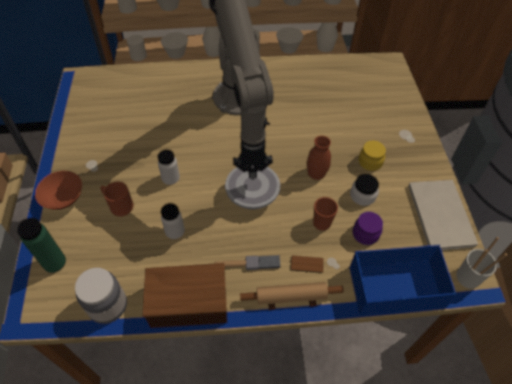

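The arm is pointing at the wheel's middle (252,180), and everything else is where it was.

```bash
python3 -c "
from rig import order;print(order.sign_off())"
```

```text
the job is handed in; nothing more can be done
None
```

The arm pointed at the wide jar's lid, then the mug's mouth, then the middle of the wheel, from about 3 cm above and for over 2 s each; nothing was touched, and the job was handed in at about 28 s with the fingertips still over the wheel.

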